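Refit the missing wheel on an upturned tile dolly

ROBOT

A 6-joint arm with a two-finger parallel gripper is mounted at the origin on the work surface. World frame = base frame: x ahead of the robot, y to its left, z up, the work surface at z = 0. Lengths are in mm, angles in rad, forces in N, time in s.
With the tool pointing down it reaches from about 350 to 875 mm from the base axis. Payload 4.2 kg.
Tool frame: the origin (TCP) lies on the front face of the gripper's body, between the roots of the fingers; the fingertips stand 70 mm ahead of it and the grasp point (between the pads) lies bot.hold_point_z ahead of it (bot.hold_point_z is the distance from the TCP to the grasp point, in mm); y points along the fingers, z is the direction in which the jaws open and shut, and the axes are right-handed (so a half turn about y gives the same grasp; the last joint's range is limited). The gripper opens to 87 mm and grips with 3 to 60 N. Pads are 19 mm wide; open, the fingers measure 117 mm over their backs; the gripper's body (75 mm by 190 mm) begins 51 mm behind the grasp point.
Start: joints at [-0.884, 0.385, 0.008, 0, -1.194, -0.259], TCP at [259.306, -568.647, 292.25] pointing down, gripper open.
Joint ranges: [-3.14, 3.14], [-1.21, 2.06], [-1.07, 1.41], [-3.16, 2.05], [-2.99, -0.16], [-3.1, 3.1]. Speed limits (rad/s): [2.79, 2.79, 3.14, 3.14, 3.14, 3.14].

INTERFACE

Orientations are given as a unit quaternion [w, x, y, z].
In Python, from cell import get_obs, imaging, sign_off, bot gives the robot as it stands.
- The arm moves only by the shell command python3 -m crank 'ROWS' [OPENING]. ROWS is JSON, a list of rows, each a list of 4 numbers: the shift along the world's x, y, z each as a share of 0.4 m, from -1 to 1, then the turn about the world's z as a share of 180 degrees, from -1 to 1. A call has 1 to 8 rows; each row is the pose to reach, as a shift and turn from the pose commanded when the call began, turning the shorter way round; what a row does not reach only later rows make up. A row lasts 1/8 s, in which the tool goes at most 62.5 mm and 10.7 degrees, less where a joint would pass 70% of its speed; a pose out of reach is approached as far as the arm can. A call with a number of a shift or a turn outside -1 to 1 is refused whole. A call with a gripper value outside its range is refused whole. OPENING is the finger opening in mm, from 0 to 87, set as the call begins (- or left out, the last holds). The fingers move at their own pace and stop on an object; the grip force is fixed at half the most. Time passes only in rows, so rows that repeat a pose let the fingers close. It gives the time, the measured TCP pose, the force and the opening at its end, in the units of the state.
- get_obs(): the state, without advancing time (a new reading comes with each control period).
- imaging.get_image(name): name is "scene" or "side" or "wrist"; returns a dict with "color" (480x640x3 uint8, red, green, blue), "mtx" (3x3 intrinsics, pixels), "pose" (4x4, takes a point from camera to world coordinates). Camera axes: x right, y down, z forward; pixel columns grow to the right and rows downward; lengths in mm; the calibration is good to about 2 mm. A picture is of the moment at which its call begins. There is no depth.
- sign_off(): hands the job in, once; it reports no verdict.
The state is a dict: "t": time; "joint_positions": joint angles; "joint_velocities": joint speeds; "tau": joint torques, N m; "tool_pos": TCP position; "ee_rot": TCP orientation; "wrist_force": force on the tool from outside, world axes, zero at the start; "torque": the same for the moment, N m; "width": finger opening in mm.
Only numpy, scipy, OpenCV 4.12 (cv2) and the standard library are available. Lean on these libraries where they do the work, as an engineer would, in place of code of your own. Each camera call takes 0.05 s, during which the arm holds its last target.

TASK

Fit the missing wheel to the upturned tile dolly: slide the white spacer onto the bare axle, then the new wheel with the blue centre, then the red hub cap, open end first, pressing it home against the spring until it snaps behind the catches and holds the lot together. The axle's height is set by its slotted bracket, so feel for it, and push gently, never forcing anything. Leave the worn yellow wheel and everything else on the counter where it is.

Things in the scene. Friction and masses are not known exactly. Their poses are not given: they have to be found in the camera images.
- dolly: Tile dolly upside down on the counter, fixed: deck 400x270x20 mm, three wheels fitted, one bare steel stub axle. Origin: on the counter right below that axle's centre line, at the outer face of its dark flange block. z up; axle level along -y at x=0. Its bracket has 28 mm upright slots: axle centre 74 to 102 mm above the counter, bolted tight, NOT measured. Push under 25 N.
- axle_end (a point): Point on the dolly 80.5 mm out from the flange face, 74 mm above the counter: the free end of the bare axle if bolted at the bottom of its slots; the true end is 0 to 28 mm above it, found by touch (say, lowering something on top of the axle) or by eye. Axle 16 mm diameter, 1 mm chamfer at the end. Axes as the dolly's.
- collar_face (a point): Point on the dolly, 11 mm out from the flange face, 74 mm up: front face of the spring collar (26 mm diameter), true height as the axle. The collar pushes outward with 2 N, plus 1.2 N per mm pressed, is solid after 5 mm. Behind it: flange block 60 mm wide, bracket 66 mm wide, up to 110 mm above the counter. Axes as the dolly's.
- catch_face (a point): Point on the dolly, 65.5 mm out, 74 mm up (true height as the axle): steep inner shoulders of two sprung brass catches, 3.5 mm proud on the axle's left and right; their ramps fall outward to the axle's surface 74.5 mm out. A bored part pushed inward presses them in (6 to 12 N at worst, then about 3 N of drag) and cannot be drawn back. Axes as the dolly's.
- rack: Parts rack on the counter, fixed: board 90 x 320 x 8 mm, long side along its y, with two rails along y, inner edges 9 mm either side of x=0, 3 mm thick, tops 23 mm above the counter. Four round parts stand on edge on the rails in any order, about 66 mm apart, bores along the rack's y. Origin: centre of its underside; z up.
- spacer: White nylon spacer tube, 30 mm outside diameter, 24 mm long, 18 mm bore, 30 g. Origin at its centre, bore along its y; in the rack its centre is 35.2 mm above the counter. Goes on first, against the spring collar, either way round (centre then 23 mm out from the flange face).
- wheel: New wheel, black tyre and blue centre, 62 mm diameter, 28 mm wide, flat sides, 18 mm bore, about 110 g. Origin at its centre, bore along its y; in the rack its centre is 52.9 mm above the counter. Goes on second, against the spacer, either way round (centre then 49 mm out).
- cap: Red hub cap, 40 mm diameter, 28 mm long, 30 g, closed at its -y end; in the +y end a 5 mm thick lip with an 18 mm hole, 28 mm wide inside, 24 mm deep. Origin at its centre, 40.9 mm up in the rack, y as the rack's y. Goes on last, mouth first, against the wheel, then 6 to 14 N on until the lip passes the catch shoulders: snapped, collar pressed in 2.5 mm, centre 74.5 mm out.
- worn_wheel: Old wheel, yellow tyre and brown centre, same size as the new one, in the rack too. Not to be used; leave it where it is. Origin at its centre, bore along its y.
- bowl: Blue plastic bowl, 150 mm across, 70 mm high. Bystander, leave it. Origin at the centre of its underside.
- paper_cup: Dark paper cup, 80 mm across, 95 mm high. Bystander, leave it. Origin at the centre of its underside.
- tape_measure: Yellow and black tape measure, 70 x 34 x 66 mm. Bystander, leave it. Origin at the centre of its underside.
- mallet: Rubber mallet, 280 mm long, head along its y at its +x end. Bystander, leave it. Origin at the centre of its underside.
- trowel: Notched steel trowel with orange handle, 280 x 120 mm. Bystander, leave it. Origin at the centre of its underside.
- tile_sample: Loose marble tile, 100 x 100 x 9 mm. Bystander, leave it. Origin at the centre of its underside.
Not all that is in view belongs to the job. Of the things that look like the wheel, the largest one is meant.

How it is judged:
By the outcome, as a careful person would: the job done as asked, in the order asked, and still so for the second after the job is handed in, with the robot touching nothing.
It also fails if it takes over 72 s, if anything falls off the work surface, if the arm or the gripper's body presses on something with over 40 N, if the wrist force passes 120 N, or if a joint passes its speed limit or range.

## Working session

There is one attempt and no reset: what is moved stays moved. The work goes in short steps, Python scripts to look and compute and a shell command to move; the robot and the scene stay as the last step left them, time stands still between calls to the robot, and variables do not carry over. Pictures are saved under pics/ and viewed, and the job is handed in when it is done.

```bash
ls; mkdir -p pics; python3 - <<'E'
from cell import get_obs, imaging, bot
import cv2
print(get_obs(), bot.hold_point_z)
for n in ["scene","side","wrist"]:
    d=imaging.get_image(n); cv2.imwrite(f"pics/{n}0.png",d["color"][:,:,::-1]); print(n,d["mtx"].tolist(),d["pose"].round(4).tolist())
E
```

```text
pics
{'t': 0.0, 'joint_positions': array([-8.84398597e-01,  3.85542059e-01,  6.58168517e-03, -5.26861758e-04,
       -1.19403162e+00, -2.58574934e-01]), 'joint_velocities': array([ 0.00053573, -0.00100105, -0.0001161 , -0.00016558, -0.00025706,
       -0.00060392]), 'tau': array([ 2.08616293e-04, -3.90668142e+01,  1.87411362e+01,  4.21991721e+00,
        1.08966592e-02, -1.98080729e-04]), 'tool_pos': array([ 259.11438891, -568.22884818,  291.14680122]), 'ee_rot': array([ 0.69177463, -0.69023457, -0.14984091,  0.15023916]), 'wrist_force': array([-0.40694345,  0.56193845,  0.52374428]), 'torque': array([ 0.02034614,  0.01150702, -0.03975423]), 'width': 86.98395111510679} 51.0
scene [[569.9823870419267, 0.0, 323.36369200114876], [0.0, 569.9823870419267, 243.09600849952932], [0.0, 0.0, 1.0]] [[-0.3878, 0.5422, -0.7454, 1619.6922], [0.9217, 0.2301, -0.3122, 445.6095], [0.0023, -0.8081, -0.589, 951.8727], [0.0, 0.0, 0.0, 1.0]]
side [[519.7833490179664, 0.0, 317.5237468302638], [0.0, 519.7833490179664, 239.9911849636947], [0.0, 0.0, 1.0]] [[0.7143, -0.4377, 0.5461, -173.9227], [-0.6999, -0.4503, 0.5544, -686.2247], [0.0033, -0.7782, -0.628, 868.188], [0.0, 0.0, 0.0, 1.0]]
wrist [[350.8844520062385, 0.0, 322.1235279301514], [0.0, 350.8844520062385, 240.16404603574182], [0.0, 0.0, 1.0]] [[-0.4148, 0.8729, 0.2568, 188.6888], [0.9099, 0.3974, 0.1191, -601.3809], [0.0019, 0.2831, -0.9591, 383.7514], [0.0, 0.0, 0.0, 1.0]]
```

View pics/scene0.png

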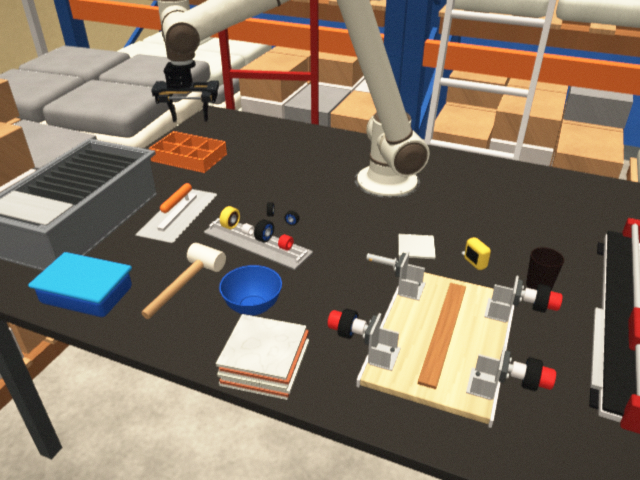

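View pics/side0.png

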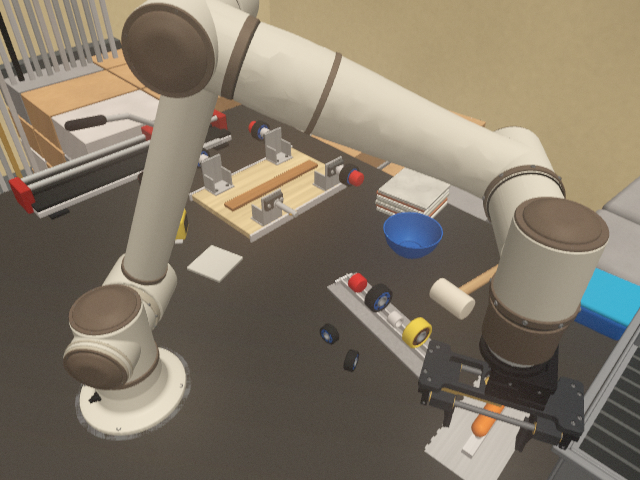

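View pics/wrist0.png

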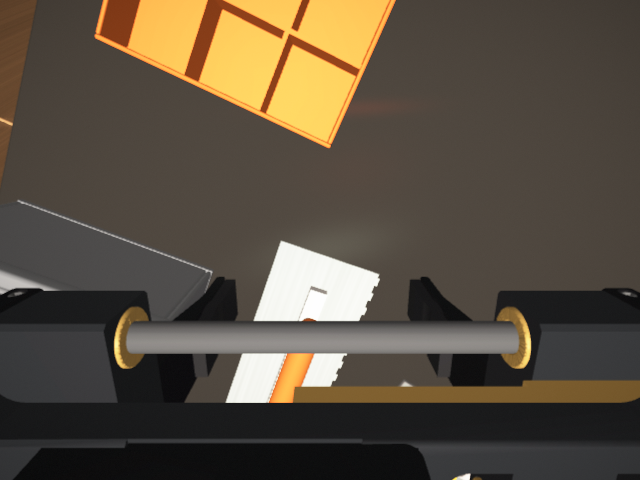

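```bash
python3 - <<'E'
import cv2
s=cv2.imread("pics/scene0.png");d=cv2.imread("pics/side0.png")
a=cv2.resize(s[190:275,190:330],None,fx=5.6,fy=5.6,interpolation=cv2.INTER_CUBIC)
cv2.imwrite("pics/c1.png",a)
b=cv2.resize(d[255:400,310:450],None,fx=4,fy=4,interpolation=cv2.INTER_CUBIC);cv2.imwrite("pics/c2.png",b)
c=cv2.resize(s[230:400,320:570],None,fx=3.2,fy=3.2,interpolation=cv2.INTER_CUBIC);cv2.imwrite("pics/c3.png",c)
e=cv2.resize(d[110:245,180:380],None,fx=4,fy=4,interpolation=cv2.INTER_CUBIC);cv2.imwrite("pics/c4.png",e)
E
```

```text
(no output)
```

View pics/c1.png

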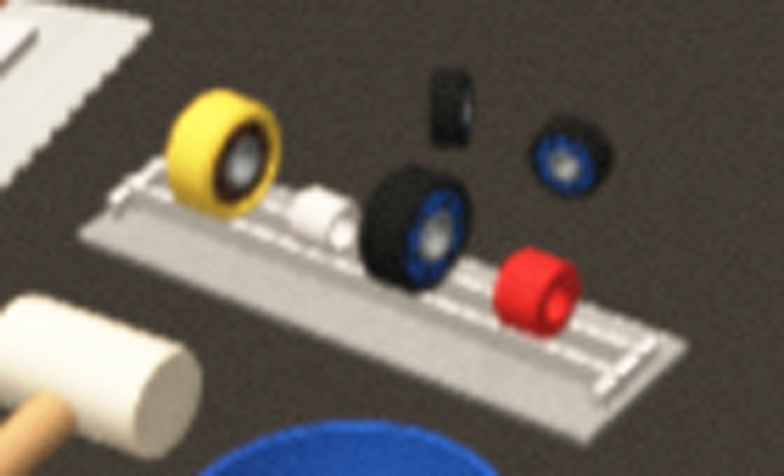

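View pics/c2.png

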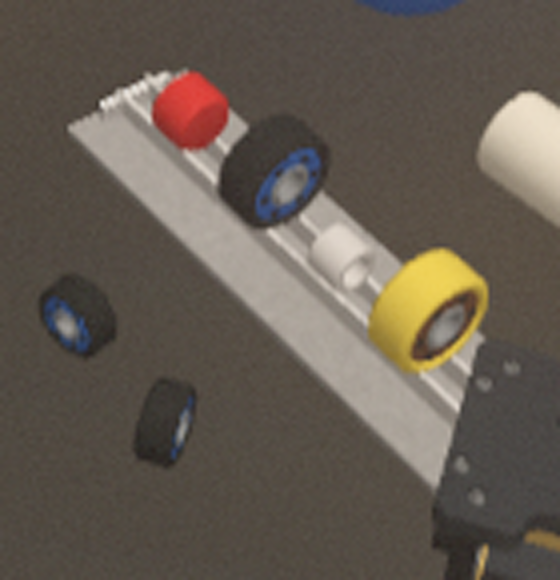

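View pics/c3.png

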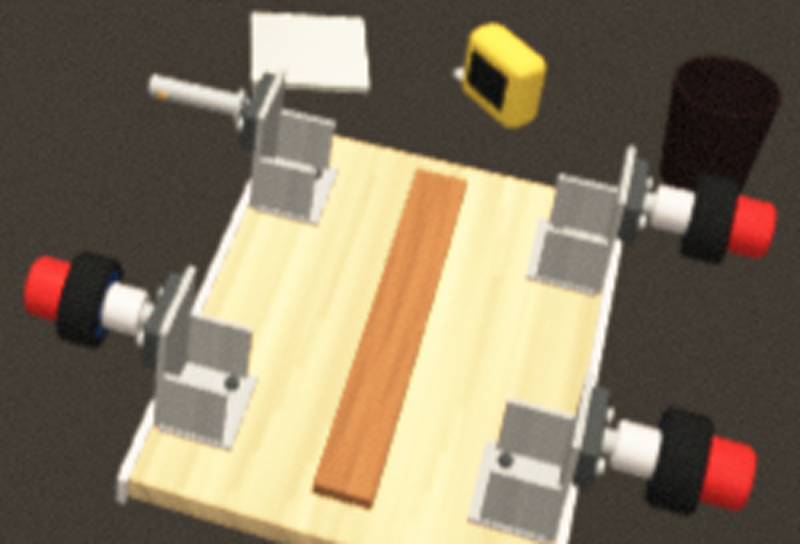

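View pics/c4.png

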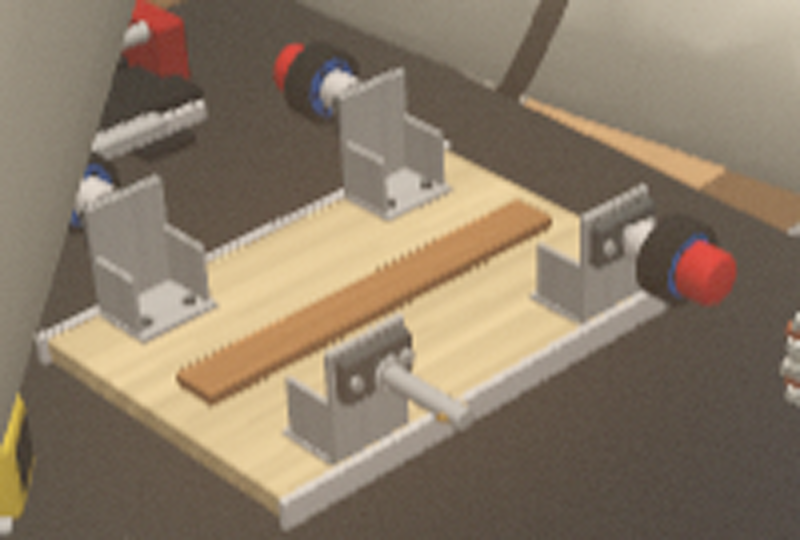

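```bash
cat > h.py <<'E'
import numpy as np, json
from scipy.spatial.transform import Rotation as R
def ray(cam,uv):
    K=np.array(cam["mtx"]);T=np.array(cam["pose"])
    d=T[:3,:3]@np.linalg.solve(K,[uv[0],uv[1],1.]);return T[:3,3],d/np.linalg.norm(d)
def plane(cam,uv,z):
    o,d=ray(cam,uv);return o+d*(z-o[2])/d[2]
def tri(obs):
    A=np.zeros((3,3));b=np.zeros(3);rs=[ray(c,u) for c,u in obs]
    for o,d in rs:
        P=np.eye(3)-np.outer(d,d);A+=P;b+=P@o
    x=np.linalg.solve(A,b);return x,[np.linalg.norm(np.cross(x-o,d)) for o,d in rs]
def proj(cam,p):
    T=np.array(cam["pose"]);q=T[:3,:3].T@(np.array(p)-T[:3,3]);q=np.array(cam["mtx"])@q;return q[:2]/q[2]
E
python3 - <<'E'
import sys;sys.path.insert(0,'.')
from h import *
from cell import imaging,get_obs
s=imaging.get_image("scene");d=imaging.get_image("side")
np.set_printoptions(precision=1,suppress=True)
for n,a,b in [("axend",(367.5,256.5),(295,213.75)),("collar",(396,262),(277,203)),("cap",(285.9,242.1),(357.5,282.5)),("wheel",(264.1,230.7),(378.5,297.5)),("spacer",(247.5,228.8),(395.8,318.8)),("worn",(229.6,217.7),(417,332.5))]:
    print(n,*tri([(s,a),(d,b)]))
# rack board corners z=8 scene c1
for u in [(78,235),(150,155),(685,345),(590,440)]:
    print(plane(s,(u[0]/5.6+190,u[1]/5.6+190),8))
o=get_obs();q=o["ee_rot"];print(R.from_quat(q[[1,2,3,0]]).as_matrix())
E
```

```text
axend [536.4 113.6  90.2] [np.float64(2.448868891489433), np.float64(2.448868891489333)]
collar [533.6 183.8  91. ] [np.float64(0.29367604994174396), np.float64(0.2936760499417554)]
cap [ 502.5 -132.    41.2] [np.float64(0.619313362173459), np.float64(0.6193133621733065)]
wheel [ 491.2 -203.8   52.2] [np.float64(0.6823861872327265), np.float64(0.6823861872327169)]
spacer [ 481.6 -262.3   36.7] [np.float64(0.8728561298240376), np.float64(0.8728561298241388)]
worn [ 471.5 -324.3   51.9] [np.float64(1.0860741825257707), np.float64(1.0860741825257099)]
[ 509.7 -393.1    8. ]
[ 430.9 -398.2    8. ]
[473.9 -67.1   8. ]
[559.9 -78.4   8. ]
[[ 0.9 -0.  -0.4]
 [ 0.4  0.   0.9]
 [-0.  -1.   0. ]]
```

```bash
python3 -m crank '[[0.3,0.6,0,0.3],[0.3,0.6,0,0.3],[0.3,0.6,0,0.3],[0.3,0.6,0,0.3],[0.3,0.6,0,0.3],[0.3,0.6,0,0.3]]'; python3 -m crank '[[0.3,0.6,0,0],[0.3,0.6,0,0],[0.3,0.6,0,0],[0.3,0.6,0,0],[0.3,0.6,0,0],[0.3,0.6,0,0],[0.3,0.6,0,0]]'
python3 - <<'E'
from cell import imaging,get_obs
import cv2,pickle
d=imaging.get_image("wrist");cv2.imwrite("pics/w1.png",d["color"][:,:,::-1]);o=get_obs();pickle.dump((d,o),open("w1.pkl","wb"));print(o["t"],o["tool_pos"],o["ee_rot"])
E
```

```text
t: 1.0
tool_pos: [379.9, -327.5, 292.5]
ee_rot: [-0.547, 0.547, 0.448, -0.448]
wrist_force: [-1.0, -0.2, 0.6]
width: 87.0
t: 1.88
tool_pos: [498.8, -89.9, 292.1]
ee_rot: [0.548, -0.548, -0.446, 0.447]
wrist_force: [-0.2, -0.5, 0.5]
width: 87.2
1.925 [498.71792279 -90.04252068 292.16124009] [ 0.54823225 -0.54807021 -0.44650999  0.44686606]
```

View pics/w1.png

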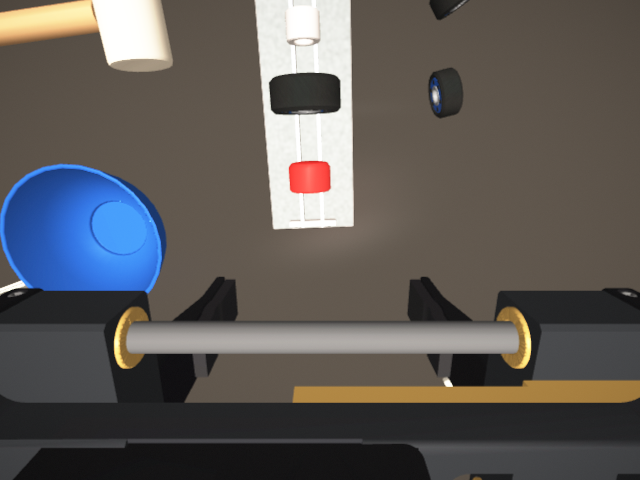

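```bash
cat > m1.py <<'E'
from h import *
import pickle,cv2
np.set_printoptions(precision=1,suppress=True)
d,o=pickle.load(open("w1.pkl","rb"));im=d["color"]
hsv=cv2.cvtColor(im,cv2.COLOR_RGB2HSV)
# board edges, rows
g=im.min(axis=2).astype(int)
L=[];Rr=[]
for r in [130,135,140,145,205,210,215]:
    row=g[r,240:380]; on=np.where(row>120)[0]; L.append((on[0]+240,r)); Rr.append((on[-1]+241,r))
pl=np.array([plane(d,u,8) for u in L]);pr=np.array([plane(d,u,8) for u in Rr])
c=(pl+pr)/2;w=np.linalg.norm(pl-pr,axis=1);print("w",w)
ps=[];
for p in (pl,pr,c):
    k=np.polyfit(p[:,1],p[:,0],1);print("edge yaw",-np.degrees(np.arctan(k[0])),k)
def comp(mask,box):
    m=np.zeros_like(mask);x0,y0,x1,y1=box;m[y0:y1,x0:x1]=mask[y0:y1,x0:x1]
    cs,_=cv2.findContours(m,cv2.RETR_EXTERNAL,cv2.CHAIN_APPROX_NONE);c=max(cs,key=cv2.contourArea);return c[:,0,:]
red=((hsv[...,1]>150)&((hsv[...,0]<8)|(hsv[...,0]>172))).astype(np.uint8)*255
c1=comp(red,(270,140,350,210));print("cap bbox",c1.min(0),c1.max(0))
dark=(im.max(axis=2)<100).astype(np.uint8)*255
c2=comp(dark,(262,65,349,125));print("wheel bbox",c2.min(0),c2.max(0))
E
python3 m1.py
python3 - <<'E'
import cv2
d=cv2.imread("pics/w1.png")
cv2.imwrite("pics/w1c.png",cv2.resize(d[0:235,240:370],None,fx=2.5,fy=2.5,interpolation=cv2.INTER_CUBIC))
E
```

```text
w [90.1 90.5 89.8 90.1 90.2 90.6 89.8]
edge yaw -9.434526397424099 [  0.2 570. ]
edge yaw -9.399555994433232 [  0.2 478.6]
edge yaw -9.41718568959767 [  0.2 524.3]
cap bbox [289 161] [329 192]
wheel bbox [269  73] [339 113]
```

View pics/w1c.png

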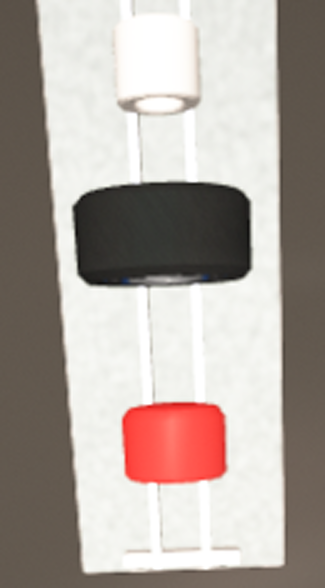

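```bash
python3 - <<'E'
from h import *
import pickle
np.set_printoptions(precision=1,suppress=True)
d,o=pickle.load(open("w1.pkl","rb"))
print(d["pose"][:3,3])
for n,pts in {"cap":[((309,161),60.9),((310,192.7),60.9),],"wheel":[((305,73),83.9),((306,109),83.9)],"spacer":[((303,6),50.2),((303,38),50.2)]}.items():
    p=[plane(d,u,z) for u,z in pts];c=(p[0]+p[1])/2
    print(n,p,"len",np.linalg.norm(p[0]-p[1]),"c",c, "line x",524.3+.1659*c[1])
E
```

```text
[ 483.3 -166.6  384.6]
cap [array([ 499. , -148.5,   60.9]), array([ 504.2, -120.3,   60.9])] len 28.66098530363506 c [ 501.6 -134.4   60.9] line x 501.99622538716164
wheel [array([ 486.7, -216.3,   83.9]), array([ 491.6, -190.3,   83.9])] len 26.48495338321597 c [ 489.1 -203.3   83.9] line x 490.57311725683326
spacer [array([ 477.7, -271.9,   50.2]), array([ 482.9, -248.8,   50.2])] len 23.67889053434202 c [ 480.3 -260.3   50.2] line x 481.1135738483191
```

```bash
python3 -m crank '[[0.08,0.7,0,0.07],[0.08,0.7,0,0.07],[0.08,0.7,0,0.07],[0.08,0.7,0,0.07],[0.08,0.7,0,0.07],[0.08,0.7,0,0.07]]'
python3 - <<'E'
from cell import imaging,get_obs
import cv2,pickle
D={n:imaging.get_image(n) for n in ("wrist","scene","side")}
for n in D: cv2.imwrite(f"pics/{n}2.png",D[n]["color"][:,:,::-1])
o=get_obs();pickle.dump((D,o),open("w2.pkl","wb"));print(o["t"],o["tool_pos"],o["ee_rot"])
w=cv2.imread("pics/wrist2.png")
a=cv2.imread("pics/scene2.png")[235:285,350:430];b=cv2.imread("pics/side2.png")[180:230,250:330]
cv2.imwrite("pics/ax2.png",cv2.resize(cv2.vconcat([a,b]),None,fx=6,fy=6,interpolation=cv2.INTER_CUBIC))
E
```

```text
t: 2.68
tool_pos: [531.6, 192.0, 291.9]
ee_rot: [0.495, -0.495, -0.505, 0.505]
wrist_force: [-0.3, -0.7, -0.4]
width: 87.5
2.825 [531.25922238 189.79313284 292.23517444] [ 0.49566252 -0.49562164 -0.5041151   0.50452535]
```

View pics/wrist2.png

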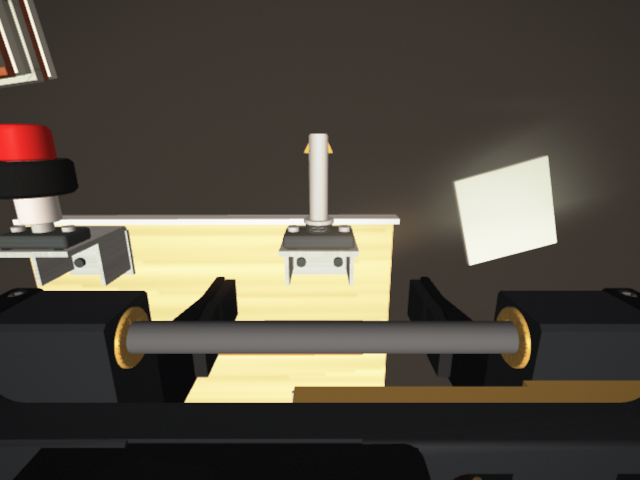

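View pics/ax2.png

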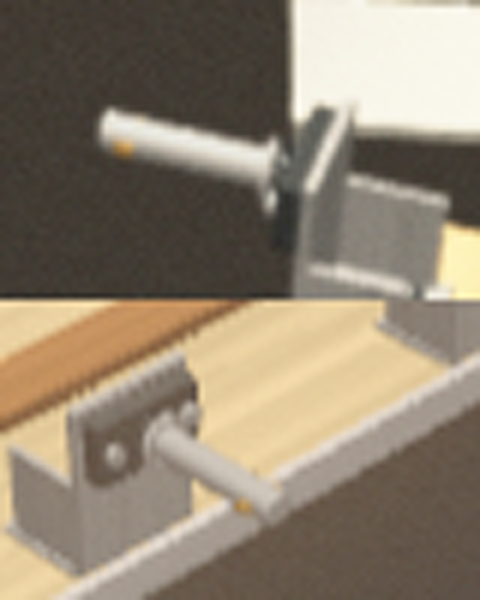

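```bash
python3 - <<'E'
from h import *
import pickle,cv2
np.set_printoptions(precision=1,suppress=True)
D,o=pickle.load(open("w2.pkl","rb"));d=D["wrist"];im=d["color"]
print(d["pose"][:3,3])
g=im.min(axis=2).astype(int)
C=[]
for r in range(136,214,6):
    row=g[r,300:340];on=np.where(row>95)[0];print(r,on[0]+300,on[-1]+301,end=" | ")
    C.append(((on[0]+on[-1]+1)/2+300,r))
print()
C=[c for c in C if c[1]<142 or c[1]>160]
for z in (80,88,95):
    p=np.array([plane(d,(u,v),z) for u,v in C]);k=np.polyfit(p[:,1],p[:,0],1);print(z,"axle yaw",-np.degrees(np.arctan(k[0])),"x at y=114",np.polyval(k,114),"x@184",np.polyval(k,184))
# deck edge white strip
E=[]
for c in list(range(100,270,10))+list(range(365,395,5)):
    col=g[205:230,c];on=np.where(col>140)[0];E.append((c,on[0]+205)if len(on) else (c,-1))
print(E)
e=np.array([plane(d,u,20) for u in E if u[1]>0]);k=np.polyfit(e[:,0],e[:,1],1);print("deck yaw",np.degrees(np.arctan(k[0])))
for z in (80,88,96): print(z,"tip",plane(d,(318,133.5),z+6),"collar ring?",plane(d,(319,219),z+13))
a=(367.5,255.8);b=(295.3,213.3)
print(tri([(D["scene"],a),(D["side"],b)]))
print(tri([(d,(318,136)),(D["side"],b)]));print(tri([(d,(318,136)),(D["scene"],a)]))
print(tri([(d,(318,136)),(D["scene"],a),(D["side"],b)]))
E
```

```text
[533.3 113.7 384.4]
136 309 328 | 142 309 328 | 148 306 331 | 154 309 328 | 160 309 328 | 166 309 328 | 172 309 328 | 178 309 328 | 184 309 328 | 190 309 328 | 196 309 328 | 202 309 328 | 208 310 328 | 
80 axle yaw 1.197952331522272 x at y=114 536.4583439738965 x@184 534.9945557950215
88 axle yaw 1.1979523315218767 x at y=114 536.3745878550882 x@184 534.9107996762136
95 axle yaw 1.1979523315221345 x at y=114 536.3013012511312 x@184 534.8375130722565
[(100, np.int64(219)), (110, np.int64(219)), (120, np.int64(219)), (130, np.int64(219)), (140, np.int64(219)), (150, np.int64(218)), (160, np.int64(218)), (170, np.int64(218)), (180, np.int64(218)), (190, np.int64(218)), (200, np.int64(218)), (210, np.int64(218)), (220, np.int64(218)), (230, np.int64(218)), (240, np.int64(218)), (250, np.int64(218)), (260, np.int64(218)), (365, np.int64(218)), (370, np.int64(218)), (375, np.int64(218)), (380, np.int64(218)), (385, np.int64(218)), (390, np.int64(218))]
deck yaw 1.308666485967018
80 tip [536.8 111.2  86. ] collar ring? [534.7 180.8  93. ]
88 tip [536.7 111.2  94. ] collar ring? [534.6 179.  101. ]
96 tip [536.6 111.3 102. ] collar ring? [534.6 177.1 109. ]
(array([536.4, 113.1,  92.1]), [np.float64(1.9994059193154359), np.float64(1.9994059193153797)])
(array([535.9, 113.8,  93. ]), [np.float64(0.9636020257230977), np.float64(0.9636020257229527)])
(array([536.9, 112.3,  91.2]), [np.float64(0.8996857735803189), np.float64(0.8996857735803632)])
(array([536.6, 113.1,  92.1]), [np.float64(0.1092335210713985), np.float64(1.9806036747136666), np.float64(2.0213892154191027)])
```

```bash
python3 - <<'E'
import cv2
d=cv2.imread("pics/wrist2.png")
cv2.imwrite("pics/w2c.png",cv2.resize(d[120:290,260:380],None,fx=5,fy=3.5,interpolation=cv2.INTER_CUBIC))
E
```

```text
(no output)
```

View pics/w2c.png

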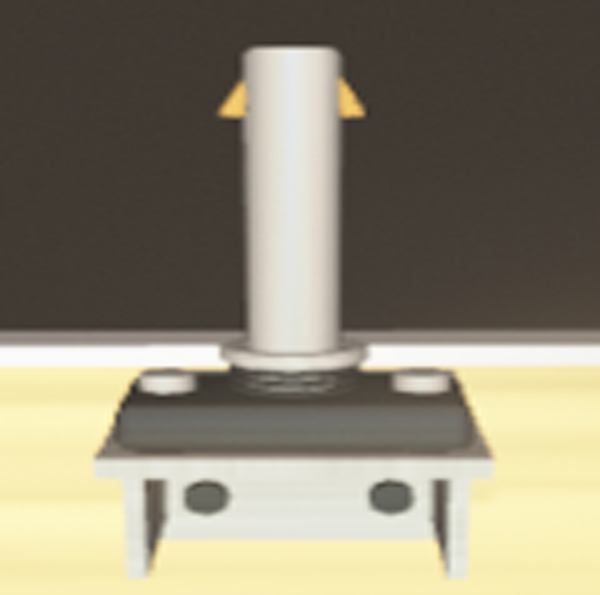

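```bash
cat > st.py <<'E'
from h import *
from cell import get_obs
def st():
    o=get_obs();q=o["ee_rot"];M=R.from_quat(q[[1,2,3,0]]).as_matrix()
    print("t %.2f"%o["t"],"pos",o["tool_pos"].round(1),"yaw %.2f"%np.degrees(np.arctan2(M[1,0],M[0,0])),"tilt",np.degrees(M[2,0]).round(2),np.degrees(M[2,2]).round(2),"F",o["wrist_force"].round(1),"w %.1f"%o["width"]);return o
def to(x,y,z,yaw):
    o=st();p=o["tool_pos"];q=o["ee_rot"];M=R.from_quat(q[[1,2,3,0]]).as_matrix()
    a=np.degrees(np.arctan2(M[1,0],M[0,0]))
    print("shift",((np.array([x,y,z])-p)/400).round(4),((yaw-a)/180).round(4))
E
python3 -c "
from st import *
to(481,-261,150,80.58)"
```

```text
t 2.83 pos [531.3 189.8 292.2] yaw 90.99 tilt -0.02 0.03 F [ 0.4  0.8 -0.4] w 87.0
shift [-0.1256 -1.127  -0.3556] -0.0579
```

```bash
python3 -m crank '[[-0.125,-1,0,-0.058],[-0.125,-1,0,-0.058],[-0.125,-1,0,-0.058],[-0.125,-1,0,-0.058],[-0.125,-1,0,-0.058],[-0.125,-1,0,-0.058],[-0.125,-1,0,-0.058]]'; python3 -m crank '[[0,-0.132,-0.1,0],[0,-0.132,-0.25,0],[0,-0.132,-0.38,0],[0,-0.132,-0.38,0],[0,-0.132,-0.38,0]]'; python3 -c "
from st import *
to(481,-261,86.2,80.58)
to(481,-261,86.2,80.58)"
```

```text
t: 3.7
tool_pos: [479.2, -212.7, 292.6]
ee_rot: [-0.54, 0.54, 0.456, -0.456]
wrist_force: [-1.0, -0.1, -0.4]
width: 86.7
t: 4.32
tool_pos: [482.2, -262.5, 142.5]
ee_rot: [-0.538, 0.54, 0.458, -0.457]
wrist_force: [1.5, -0.2, 0.1]
width: 86.9
t 4.33 pos [ 482.2 -262.5  142.5] yaw 80.66 tilt -0.06 -0.2 F [ 1.5 -0.2  0.1] w 86.9
shift [-0.003   0.0037 -0.1406] -0.0004
t 4.33 pos [ 482.2 -262.5  142.5] yaw 80.66 tilt -0.06 -0.2 F [ 1.5 -0.2  0.1] w 86.9
shift [-0.003   0.0037 -0.1406] -0.0004
```

```bash
python3 -m crank '[[0,0,-0.07,0],[0,0,-0.135,0],[0,0,-0.135,0],[0,0,-0.135,0]]'; python3 -c "
from st import *
st()"; python3 -m crank '[[0,0,0,0],[0,0,0,0],[0,0,0,0],[0,0,0,0],[0,0,0,0]]' 20; python3 -c "
from st import *
st()
from cell import imaging
import cv2
for n in ('wrist','side'): cv2.imwrite('pics/%s3.png'%n,imaging.get_image(n)['color'][:,:,::-1])"
```

```text
t: 4.82
tool_pos: [482.9, -261.9, 88.8]
ee_rot: [-0.537, 0.54, 0.459, -0.457]
wrist_force: [-0.1, -0.3, -0.4]
width: 86.6
t 4.83 pos [ 482.9 -261.9   88.8] yaw 80.71 tilt -0.04 -0.28 F [-0.1 -0.3 -0.4] w 86.6
t: 5.45
tool_pos: [481.3, -261.4, 86.2]
ee_rot: [0.539, -0.539, -0.458, 0.458]
wrist_force: [-0.1, 0.2, 0.6]
width: 45.1
t 5.45 pos [ 481.3 -261.4   86.2] yaw 80.67 tilt 0.0 0.01 F [-0.1  0.2  0.6] w 45.1
```

View pics/wrist3.png

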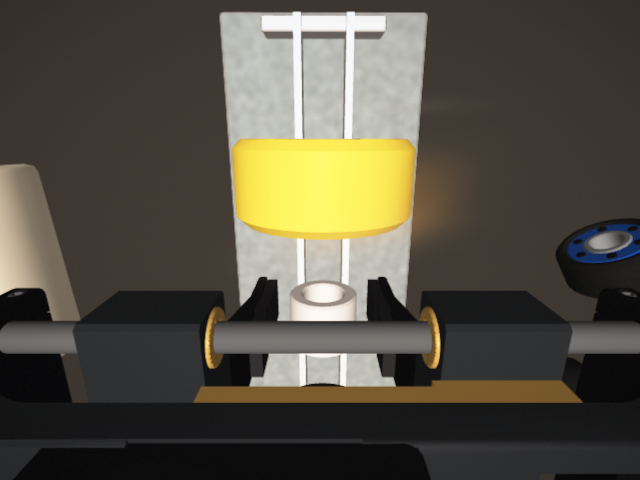

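View pics/side3.png

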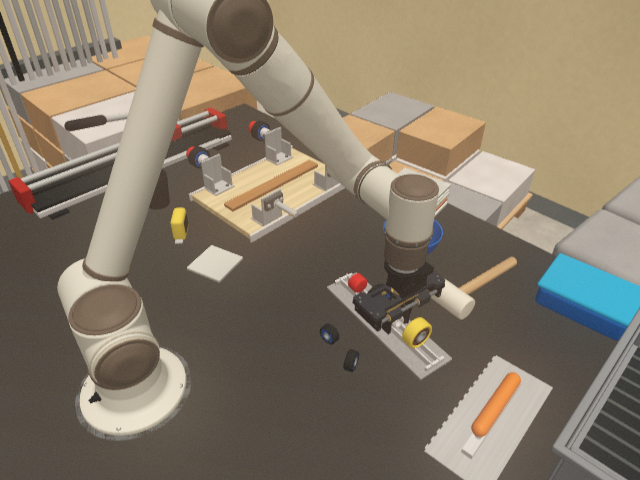

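```bash
python3 -m crank '[[0,0,0,0],[0,0,0,0],[0,0,0,0],[0,0,0,0]]' 20; python3 -m crank '[[0,0,0.05,0],[0,0,0.15,0],[0,0,0.25,0],[0,0,0.3,0],[0,0,0.3,0]]'; python3 -c "
from st import *
to(536.7,60,175,91.25)
"
```

```text
t: 6.05
tool_pos: [481.2, -261.4, 86.2]
ee_rot: [0.539, -0.539, -0.458, 0.458]
wrist_force: [-0.7, -0.2, -0.3]
width: 29.4
t: 6.68
tool_pos: [482.1, -261.6, 207.9]
ee_rot: [-0.538, 0.54, 0.459, -0.457]
wrist_force: [-0.2, 0.6, -0.5]
width: 29.2
t 6.67 pos [ 482.1 -261.6  207.9] yaw 80.68 tilt -0.01 -0.25 F [-0.2  0.6 -0.5] w 29.2
shift [ 0.1365  0.804  -0.0822] 0.0587
```

```bash
python3 -m crank '[[0.1365,1,0,0.059],[0.1365,1,0,0.059],[0.1365,1,0,0.059],[0.1365,1,0,0.059],[0.1365,1,0,0.059],[0.1365,1,0,0.059],[0.1365,1,0,0.059],[0.1365,1,0,0.059]]';python3 -m crank '[[0,0,-0.055,0],[0,0,-0.055,0],[0,0,-0.055,0],[0,0,-0.055,0]]'; python3 -c "
from st import *
st()
from cell import imaging
import cv2
for n in ('wrist','side'): cv2.imwrite('pics/%s4.png'%n,imaging.get_image(n)['color'][:,:,::-1])"
```

```text
t: 7.68
tool_pos: [535.5, 140.4, 204.4]
ee_rot: [0.494, -0.493, -0.505, 0.507]
wrist_force: [-0.3, 0.1, -0.5]
width: 29.5
t: 8.18
tool_pos: [536.3, 138.2, 184.9]
ee_rot: [-0.494, 0.495, 0.506, -0.505]
wrist_force: [0.3, -0.7, -0.7]
width: 29.2
t 8.18 pos [536.3 138.2 184.9] yaw 91.26 tilt 0.03 -0.07 F [ 0.3 -0.7 -0.7] w 29.2
```

View pics/wrist4.png

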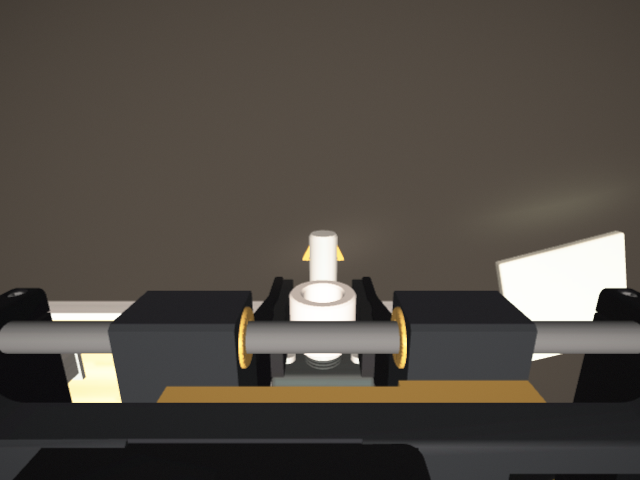

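```bash
python3 -m crank '[[0,0,-0.025,0],[0,0,-0.0325,0],[0,0,-0.0325,0],[0,0,-0.0325,0],[0,0,-0.0325,0]]';python3 -m crank '[[0,0,-0.0025,0],[0,0,-0.005,0],[0,0,-0.005,0]]';
```

```text
t: 8.9
tool_pos: [536.0, 138.6, 171.4]
ee_rot: [-0.494, 0.494, 0.506, -0.506]
wrist_force: [0.1, -1.0, 0.3]
width: 29.6
t: 9.28
tool_pos: [535.8, 138.5, 169.1]
ee_rot: [0.494, -0.494, -0.506, 0.506]
wrist_force: [-0.4, 0.5, -0.1]
width: 29.1
```

Commanded 169.25, no contact. Continue in 1 mm steps.

```bash
python3 -m crank '[[0,0,-0.0025,0],[0,0,-0.0025,0],[0,0,-0.0025,0]]';python3 -m crank '[[0,0,-0.0025,0],[0,0,-0.0025,0],[0,0,-0.0025,0]]'
```

```text
t: 9.65
tool_pos: [535.9, 138.6, 168.3]
ee_rot: [-0.494, 0.494, 0.506, -0.506]
wrist_force: [0.1, -0.5, 0.4]
width: 29.6
t: 10.02
tool_pos: [535.9, 138.5, 167.2]
ee_rot: [0.494, -0.494, -0.506, 0.506]
wrist_force: [0.4, 0.4, -0.3]
width: 29.1
```

```bash
python3 -m crank '[[0,0,-0.0025,0],[0,0,-0.0025,0],[0,0,-0.0025,0]]';python3 -m crank '[[0,0,-0.0025,0],[0,0,-0.0025,0],[0,0,-0.0025,0]]'
```

```text
t: 10.4
tool_pos: [535.9, 138.5, 166.2]
ee_rot: [0.494, -0.494, -0.506, 0.506]
wrist_force: [-0.1, 0.6, -0.9]
width: 29.2
t: 10.78
tool_pos: [535.9, 138.5, 165.2]
ee_rot: [0.494, -0.494, -0.506, 0.506]
wrist_force: [-0.0, -0.2, -0.6]
width: 29.4
```

```bash
python3 -m crank '[[0,0,-0.0025,0],[0,0,-0.0025,0],[0,0,-0.0025,0]]';python3 -m crank '[[0,0,-0.0025,0],[0,0,-0.0025,0],[0,0,-0.0025,0]]'
```

```text
t: 11.15
tool_pos: [535.9, 138.6, 164.2]
ee_rot: [0.494, -0.494, -0.506, 0.506]
wrist_force: [-0.0, -0.7, -0.1]
width: 29.4
t: 11.52
tool_pos: [536.0, 138.6, 163.7]
ee_rot: [-0.494, 0.494, 0.506, -0.505]
wrist_force: [-2.3, -0.1, 4.1]
width: 29.3
```

```bash
python3 -m crank '[[0,0,0,0],[0,0,0,0]]'; python3 -m crank '[[0,0,-0.00125,0],[0,0,-0.00125,0],[0,0,-0.00125,0]]'
```

```text
t: 11.78
tool_pos: [536.0, 138.6, 163.7]
ee_rot: [-0.494, 0.494, 0.506, -0.506]
wrist_force: [-1.6, 0.6, 5.6]
width: 29.7
t: 12.15
tool_pos: [536.0, 138.6, 163.7]
ee_rot: [-0.494, 0.494, 0.506, -0.506]
wrist_force: [-2.1, -0.7, 7.5]
width: 29.2
```

```bash
python3 -m crank '[[0,0,0.015,0],[0,-0.03,0.015,0],[0.0025,-0.1175,0.015,0],[0.0025,-0.1175,0.0,0],[0.0025,-0.1175,-0.03,0],[0.0025,-0.1175,-0.055,0],[0.0025,-0.1175,-0.055,0],[0.0025,-0.1175,-0.055,0]]'; python3 -c "
from st import *
st()
from cell import imaging
import cv2,pickle
D={n:imaging.get_image(n) for n in ('wrist','side','scene')}
for n in D: cv2.imwrite('pics/%s5.png'%n,D[n]['color'][:,:,::-1])
pickle.dump(D,open('w5.pkl','wb'))
a=D['scene']['color'][230:290,330:430,::-1];b=D['side']['color'][180:240,250:350,::-1]
cv2.imwrite('pics/c5.png',cv2.resize(cv2.vconcat([a,b]),None,fx=5,fy=5,interpolation=cv2.INTER_CUBIC))"
```

```text
t: 13.15
tool_pos: [537.1, 92.0, 140.7]
ee_rot: [0.494, -0.494, -0.506, 0.506]
wrist_force: [0.1, -0.2, -1.0]
width: 29.3
t 13.15 pos [537.1  92.  140.7] yaw 91.33 tilt -0.01 -0.01 F [ 0.1 -0.2 -1. ] w 29.3
```

View pics/c5.png

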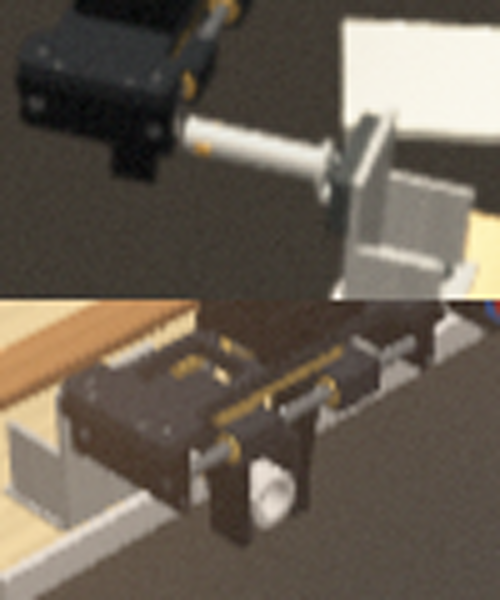

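View pics/wrist5.png

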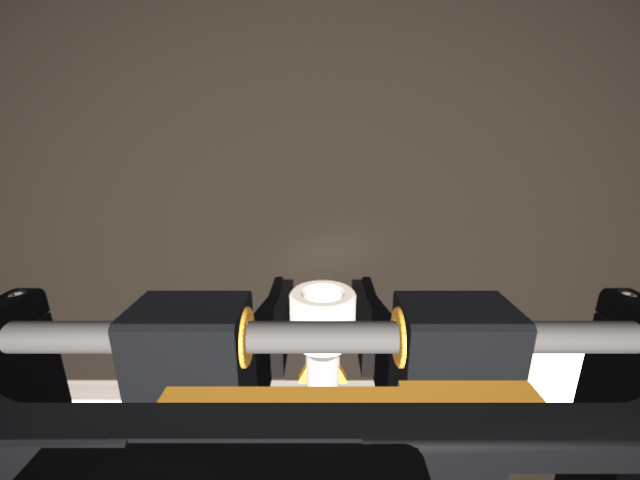

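```bash
python3 -m crank '[[0,0.01,0,0],[0,0.02,0,0],[0,0.025,0,0],[-0.0005,0.03,0,0],[-0.0005,0.03,0,0]]'
```

```text
t: 13.92
tool_pos: [536.7, 103.7, 140.7]
ee_rot: [0.494, -0.494, -0.506, 0.506]
wrist_force: [-0.4, 0.3, 0.8]
width: 29.3
```

```bash
python3 -m crank '[[0,0.005,0,0],[0,0.005,0,0],[0,0.0075,0,0],[0,0.0075,0,0]]';python3 -m crank '[[0,0.0025,0,0],[0,0.005,0,0],[0,0.0075,0,0],[0,0.0075,0,0]]'
```

```text
t: 14.42
tool_pos: [536.7, 106.6, 140.7]
ee_rot: [0.494, -0.494, -0.506, 0.506]
wrist_force: [-0.5, -0.0, -0.8]
width: 29.3
t: 14.92
tool_pos: [536.6, 109.3, 140.7]
ee_rot: [0.494, -0.494, -0.505, 0.506]
wrist_force: [0.5, -1.7, 0.5]
width: 29.6
```

```bash
python3 -m crank '[[0,0.0025,0,0],[0,0.005,0,0],[0,0.005,0,0]]';python3 -m crank '[[0,0.0025,0,0],[0,0.005,0,0],[0,0.005,0,0]]';python3 -m crank '[[0,0.0025,0,0],[0,0.005,0,0],[0,0.005,0,0]]'
```

```text
t: 15.3
tool_pos: [536.5, 111.3, 140.6]
ee_rot: [0.494, -0.494, -0.505, 0.506]
wrist_force: [0.4, -3.0, -0.8]
width: 29.0
t: 15.68
tool_pos: [536.8, 113.9, 140.7]
ee_rot: [-0.494, 0.494, 0.506, -0.505]
wrist_force: [0.1, -1.7, -0.8]
width: 29.2
t: 16.05
tool_pos: [536.8, 116.0, 140.8]
ee_rot: [-0.494, 0.494, 0.506, -0.505]
wrist_force: [0.1, -1.8, -0.3]
width: 29.7
```

```bash
python3 -m crank '[[0,0.015,0,0],[-0.0005,0.03,0,0],[-0.001,0.045,0,0],[-0.0015,0.06,0,0],[-0.002,0.075,0,0],[-0.0025,0.09,0,0],[-0.003,0.105,0,0],[-0.003,0.11,0,0]]';python3 -m crank '[[0,0.005,0,0],[-0.0005,0.01,0,0],[-0.0005,0.015,0,0],[-0.0005,0.015,0,0]]'
```

```text
t: 17.05
tool_pos: [535.6, 160.1, 140.8]
ee_rot: [-0.494, 0.494, 0.506, -0.506]
wrist_force: [-0.2, 0.3, -0.2]
width: 29.5
t: 17.55
tool_pos: [535.3, 165.6, 140.8]
ee_rot: [-0.494, 0.494, 0.506, -0.506]
wrist_force: [-0.1, 0.2, -0.1]
width: 29.6
```

```bash
python3 -m crank '[[0,0.0025,0,0],[0,0.005,0,0],[0,0.005,0,0]]';python3 -m crank '[[0,0.0025,0,0],[0,0.005,0,0],[0,0.005,0,0]]';
```

```text
t: 17.92
tool_pos: [535.3, 167.6, 140.7]
ee_rot: [-0.494, 0.494, 0.506, -0.506]
wrist_force: [0.4, 1.0, -0.8]
width: 29.8
t: 18.3
tool_pos: [535.3, 169.1, 140.7]
ee_rot: [0.494, -0.494, -0.505, 0.506]
wrist_force: [0.9, -1.1, -0.5]
width: 29.8
```

```bash
python3 -m crank '[[0,0.0025,0,0],[0,0.0025,0,0],[0,0.0025,0,0]]'
```

```text
t: 18.68
tool_pos: [535.2, 170.3, 140.8]
ee_rot: [0.494, -0.494, -0.505, 0.506]
wrist_force: [0.5, -3.8, 1.1]
width: 29.7
```

```bash
python3 -m crank '[[0,0,0,0],[0,0,0,0],[0,0,0,0],[0,0,0,0],[0,0,0.1,0],[0,0,0.2,0]]' 87; python3 -m crank '[[-0.05,-0.2,0,-0.05],[-0.11,-0.9,0,-0.0595],[-0.11,-0.9,0,-0.0595],[-0.11,-0.9,0,-0.0595],[-0.11,-0.9,0,-0.0595],[-0.11,-0.9,0,-0.0595],[-0.11,-0.9,0,-0.0595]]'; python3 -c "
from st import *
to(490.2,-203.3,103.9,80.58)
from cell import imaging
import cv2,pickle
D={n:imaging.get_image(n) for n in ('wrist','side','scene')}
for n in D: cv2.imwrite('pics/%s6.png'%n,D[n]['color'][:,:,::-1])
a=D['scene']['color'][230:290,330:430,::-1];b=D['side']['color'][180:240,250:350,::-1]
cv2.imwrite('pics/c6.png',cv2.resize(cv2.vconcat([a,b]),None,fx=5,fy=5,interpolation=cv2.INTER_CUBIC))"
```

```text
t: 19.42
tool_pos: [535.1, 170.5, 221.3]
ee_rot: [0.494, -0.494, -0.505, 0.506]
wrist_force: [0.8, 1.0, 0.3]
width: 81.3
t: 20.3
tool_pos: [490.6, -192.2, 220.6]
ee_rot: [0.541, -0.541, -0.456, 0.456]
wrist_force: [0.1, 0.0, -0.5]
width: 86.9
t 20.30 pos [ 490.6 -192.2  220.6] yaw 80.27 tilt -0.0 0.01 F [ 0.1  0.  -0.5] w 86.9
shift [-0.001  -0.0277 -0.2916] 0.0017
```

View pics/c6.png

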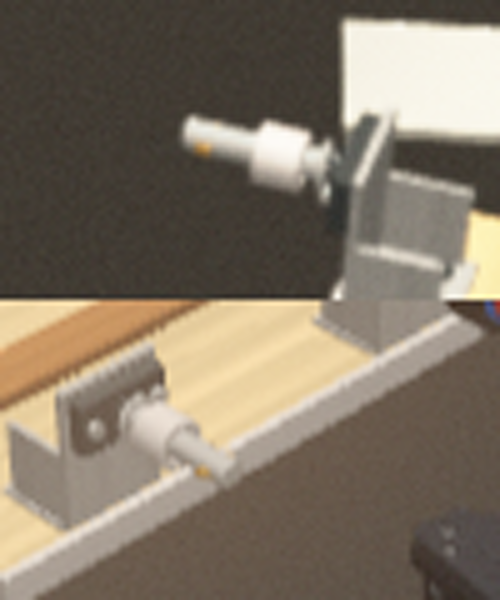

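View pics/wrist6.png

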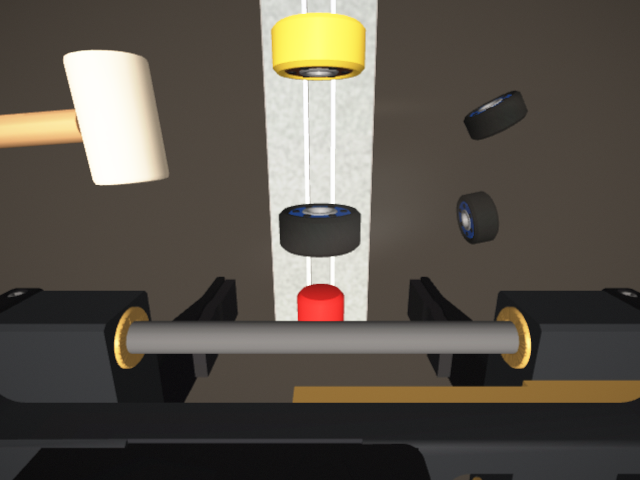

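```bash
python3 -m crank '[[-0.002,-0.035,-0.05,0],[-0.002,-0.035,-0.15,0],[-0.002,-0.035,-0.25,0],[-0.002,-0.035,-0.292,0],[-0.002,-0.035,-0.292,0],[-0.002,-0.035,-0.292,0]]' 87;python3 -m crank '[[0,0,0,0],[0,0,0,0],[0,0,0,0],[0,0,0,0],[0,0,0,0]]' 50; python3 -c "
from st import *
st()
from cell import imaging
import cv2
cv2.imwrite('pics/wrist7.png',imaging.get_image('wrist')['color'][:,:,::-1])"
```

```text
t: 21.2
tool_pos: [491.5, -202.7, 104.9]
ee_rot: [-0.538, 0.539, 0.458, -0.457]
wrist_force: [0.1, -1.1, 0.2]
width: 87.0
t: 21.82
tool_pos: [490.6, -203.5, 104.2]
ee_rot: [-0.539, 0.539, 0.457, -0.457]
wrist_force: [0.4, 0.1, 3.3]
width: 61.6
t 21.82 pos [ 490.6 -203.5  104.2] yaw 80.58 tilt -0.0 -0.02 F [0.4 0.1 3.3] w 61.6
```

View pics/wrist7.png

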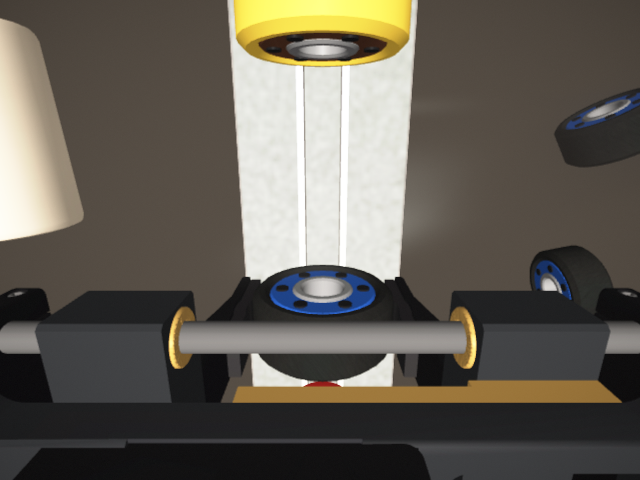

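```bash
python3 -m crank '[[0,0,0.08,0],[0,0,0.2,0],[0.06,0.2,0.22,0.03],[0.116,0.735,0.22,0.0593],[0.116,0.735,0.22,0.0593],[0.116,0.735,0.22,0.0593],[0.116,0.735,0.22,0.0593],[0.116,0.735,0.22,0.0593]]'; python3 -m crank '[[0,0,-0.06,0],[0,0,-0.1275,0],[0,0,-0.1275,0],[0,0,-0.1275,0],[0,0,-0.1275,0]]';  python3 -c "
from st import *
st()
from cell import imaging
import cv2
D={n:imaging.get_image(n) for n in ('wrist','side','scene')}
for n in D: cv2.imwrite('pics/%s8.png'%n,D[n]['color'][:,:,::-1])
a=D['scene']['color'][230:290,330:430,::-1];b=D['side']['color'][180:240,250:350,::-1]
cv2.imwrite('pics/c8.png',cv2.resize(cv2.vconcat([a,b]),None,fx=5,fy=5,interpolation=cv2.INTER_CUBIC))"
```

```text
t: 22.88
tool_pos: [537.1, 93.7, 191.4]
ee_rot: [-0.493, 0.493, 0.507, -0.507]
wrist_force: [-0.8, 0.8, -1.7]
width: 61.8
t: 23.5
tool_pos: [537.5, 90.5, 142.1]
ee_rot: [-0.494, 0.495, 0.506, -0.505]
wrist_force: [-0.8, 0.3, -1.3]
width: 61.6
t 23.50 pos [537.5  90.5 142.1] yaw 91.24 tilt 0.05 -0.12 F [-0.8  0.3 -1.3] w 61.6
```

View pics/c8.png

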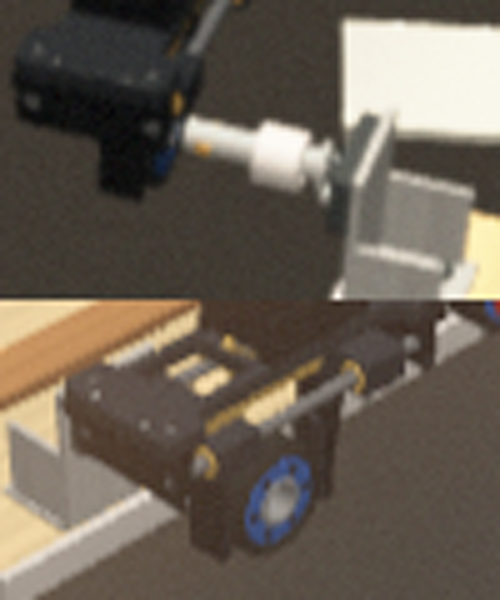

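View pics/wrist8.png

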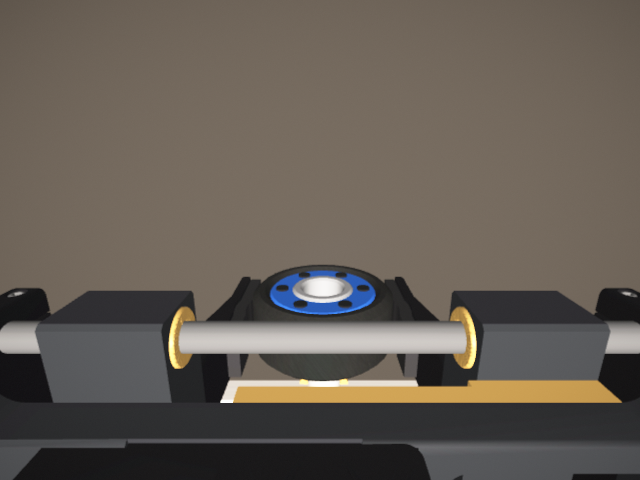

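```bash
python3 -m crank '[[0,0.01,0,0],[0,0.02,0,0],[0,0.025,0,0],[-0.0005,0.03,0,0],[-0.0005,0.03,0,0]]'; python3 -m crank '[[0,0.005,0,0],[0,0.0075,0,0],[0,0.0075,0,0]]'
```

```text
t: 24.28
tool_pos: [536.7, 102.7, 140.9]
ee_rot: [0.494, -0.494, -0.505, 0.506]
wrist_force: [-1.2, 0.3, -1.2]
width: 61.9
t: 24.65
tool_pos: [536.7, 105.6, 140.9]
ee_rot: [0.494, -0.494, -0.505, 0.505]
wrist_force: [-0.3, 0.0, -1.1]
width: 61.7
```

```bash
python3 -m crank '[[0,0.0025,0,0],[0,0.005,0,0],[0,0.0075,0,0],[0,0.0075,0,0]]'; python3 -m crank '[[0,0.0025,0,0],[0,0.005,0,0],[0,0.0075,0,0],[0,0.0075,0,0]]'; python3 -m crank '[[0,0.0025,0,0],[0,0.005,0,0],[0,0.0075,0,0],[0,0.0075,0,0]]'
```

```text
t: 25.15
tool_pos: [536.6, 108.3, 140.9]
ee_rot: [0.495, -0.495, -0.505, 0.506]
wrist_force: [0.8, -1.4, -1.3]
width: 61.8
t: 25.65
tool_pos: [536.6, 111.4, 140.9]
ee_rot: [0.495, -0.494, -0.505, 0.506]
wrist_force: [-0.3, -4.9, -0.4]
width: 61.7
t: 26.15
tool_pos: [536.9, 115.0, 141.0]
ee_rot: [-0.494, 0.494, 0.506, -0.505]
wrist_force: [-0.6, -0.1, -0.3]
width: 61.4
```

```bash
python3 -m crank '[[0,0.01,0,0],[-0.0005,0.025,0,0],[-0.0005,0.04,0,0],[-0.001,0.05,0,0],[-0.0015,0.0575,0,0],[-0.0015,0.0575,0,0]]'; python3 -m crank '[[0,0.0025,0,0],[0,0.005,0,0],[0,0.0075,0,0],[0,0.0075,0,0]]'
```

```text
t: 26.9
tool_pos: [536.3, 138.2, 141.0]
ee_rot: [-0.494, 0.494, 0.506, -0.505]
wrist_force: [-0.2, 0.3, -0.3]
width: 61.7
t: 27.4
tool_pos: [536.3, 140.9, 140.9]
ee_rot: [-0.495, 0.494, 0.506, -0.505]
wrist_force: [-0.1, 0.0, -1.2]
width: 61.9
```

```bash
python3 -m crank '[[0,0.0025,0,0],[0,0.005,0,0],[0,0.005,0,0]]'; python3 -m crank '[[0,0.0025,0,0],[0,0.0025,0,0],[0,0.0025,0,0]]'
```

```text
t: 27.78
tool_pos: [536.2, 142.8, 141.0]
ee_rot: [-0.494, 0.494, 0.506, -0.505]
wrist_force: [-0.0, -0.6, -0.7]
width: 61.4
t: 28.15
tool_pos: [536.1, 143.3, 141.0]
ee_rot: [0.494, -0.495, -0.505, 0.506]
wrist_force: [0.2, -2.9, -1.3]
width: 62.0
```

```bash
python3 -m crank '[[0,0,0,0],[0,0,0,0],[0,0,0,0],[0,0,0.1,0],[0,0,0.2,0],[0,0,0.2,0]]' 87; python3 -m crank '[[-0.0853,-0.2,0,-0.03],[-0.0853,-0.695,0,-0.0593],[-0.0853,-0.695,0,-0.0593],[-0.0853,-0.695,0,-0.0593],[-0.0853,-0.695,0,-0.0593],[-0.0853,-0.695,0,-0.0593]]' 65; python3 -c "
from st import *
to(502,-134.4,91.9,80.58)
from cell import imaging
import cv2,pickle
D={n:imaging.get_image(n) for n in ('wrist','side','scene')}
for n in D: cv2.imwrite('pics/%s9.png'%n,D[n]['color'][:,:,::-1])
a=D['scene']['color'][230:290,330:430,::-1];b=D['side']['color'][180:240,250:350,::-1]
cv2.imwrite('pics/c9.png',cv2.resize(cv2.vconcat([a,b]),None,fx=5,fy=5,interpolation=cv2.INTER_CUBIC))"
```

```text
t: 28.9
tool_pos: [537.8, 144.5, 224.7]
ee_rot: [-0.493, 0.495, 0.508, -0.503]
wrist_force: [0.8, 0.2, -0.7]
width: 86.7
t: 29.65
tool_pos: [501.1, -136.3, 219.9]
ee_rot: [0.541, -0.54, -0.456, 0.457]
wrist_force: [-0.9, 0.4, 0.3]
width: 65.0
t 29.65 pos [ 501.1 -136.3  219.9] yaw 80.34 tilt -0.01 0.11 F [-0.9  0.4  0.3] w 65.0
shift [ 0.0021  0.0047 -0.32  ] 0.0013
```

View pics/c9.png

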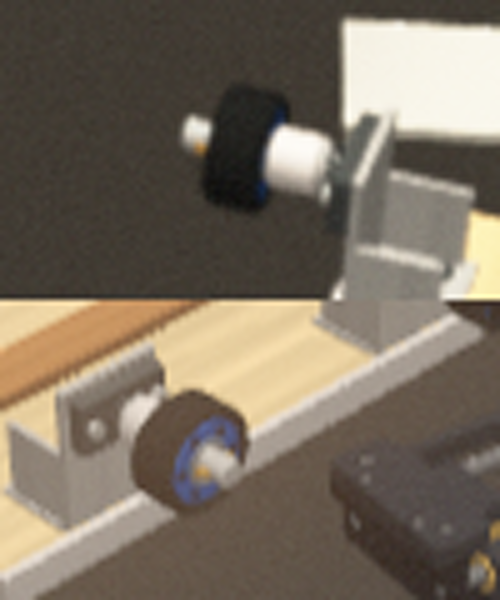

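View pics/wrist9.png

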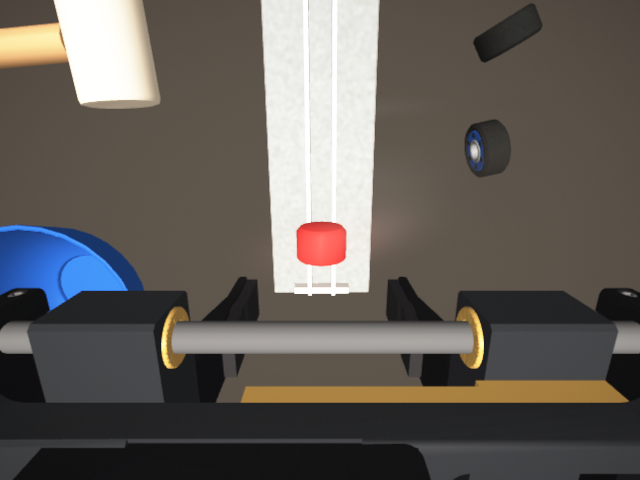

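```bash
python3 -m crank '[[0,0,-0.1,0],[0,0,-0.22,0],[0,0,-0.3,0],[0,0,-0.3225,0],[0,0,-0.3225,0],[0,0,-0.3225,0]]';python3 -m crank '[[0,0,0,0],[0,0,0,0],[0,0,0,0],[0,0,0,0],[0,0,0,0]]' 30; python3 -c "
from st import *
st()
from cell import imaging
import cv2
cv2.imwrite('pics/wrist10.png',imaging.get_image('wrist')['color'][:,:,::-1])"
```

```text
t: 30.55
tool_pos: [503.1, -134.1, 93.4]
ee_rot: [-0.538, 0.54, 0.458, -0.457]
wrist_force: [0.5, 0.0, 0.4]
width: 65.3
t: 31.18
tool_pos: [502.1, -134.5, 92.1]
ee_rot: [-0.539, 0.539, 0.457, -0.457]
wrist_force: [0.8, -0.1, 0.7]
width: 39.4
t 31.18 pos [ 502.1 -134.5   92.1] yaw 80.58 tilt -0.0 -0.01 F [ 0.8 -0.1  0.7] w 39.4
```

View pics/wrist10.png

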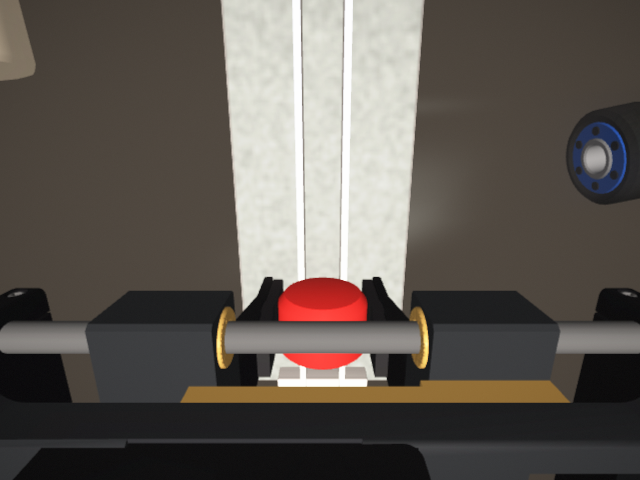

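```bash
python3 -m crank '[[0,0,0.08,0],[0,0,0.2,0],[0.04,0.2,0.22,0.03],[0.0873,0.5625,0.22,0.0593],[0.0873,0.5625,0.22,0.0593],[0.0873,0.5625,0.22,0.0593],[0.0873,0.5625,0.22,0.0593]]'; python3 -m crank '[[0,0,-0.05,0],[0,0,-0.0975,0],[0,0,-0.0975,0],[0,0,-0.0975,0],[0,0,-0.0975,0]]';  python3 -c "
from st import *
st()
from cell import imaging
import cv2
D={n:imaging.get_image(n) for n in ('wrist','side','scene')}
a=D['scene']['color'][230:290,330:430,::-1];b=D['side']['color'][180:240,250:350,::-1];
cv2.imwrite('pics/c11.png',cv2.resize(cv2.vconcat([a,b]),None,fx=5,fy=5,interpolation=cv2.INTER_CUBIC))
cv2.imwrite('pics/w11.png',D['wrist']['color'][:,:,::-1])"
```

```text
t: 32.1
tool_pos: [537.2, 93.2, 179.7]
ee_rot: [-0.493, 0.493, 0.507, -0.506]
wrist_force: [-0.5, -1.2, -0.3]
width: 39.8
t: 32.72
tool_pos: [537.3, 90.4, 141.8]
ee_rot: [-0.494, 0.495, 0.506, -0.505]
wrist_force: [-0.1, 0.3, 0.4]
width: 39.8
t 32.73 pos [537.3  90.4 141.8] yaw 91.24 tilt 0.03 -0.09 F [-0.1  0.3  0.4] w 39.8
```

View pics/c11.png

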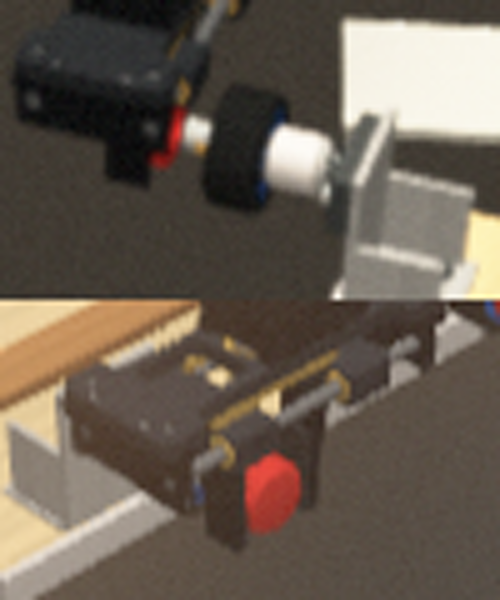

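View pics/w11.png

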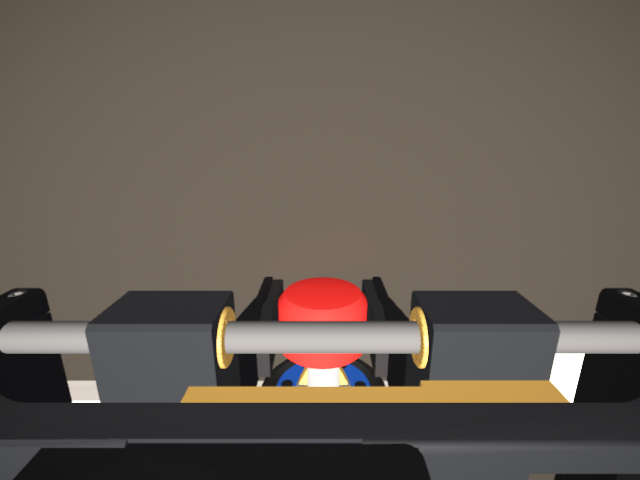

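```bash
python3 -m crank '[[0,0.01,0,0],[0,0.02,0,0],[0,0.025,0,0],[-0.0005,0.03,0,0],[-0.0005,0.03,0,0]]'; python3 -m crank '[[0,0.005,0,0],[0,0.0075,0,0],[0,0.0075,0,0]]'; python3 -m crank '[[0,0.0025,0,0],[0,0.005,0,0],[0,0.0075,0,0],[0,0.0075,0,0]]'
```

```text
t: 33.5
tool_pos: [536.7, 102.7, 140.9]
ee_rot: [0.494, -0.494, -0.505, 0.506]
wrist_force: [-0.7, -0.3, 0.2]
width: 39.6
t: 33.88
tool_pos: [536.7, 105.6, 140.9]
ee_rot: [0.494, -0.495, -0.505, 0.505]
wrist_force: [0.6, 0.4, -0.2]
width: 39.5
t: 34.38
tool_pos: [536.5, 108.3, 140.8]
ee_rot: [0.495, -0.494, -0.505, 0.506]
wrist_force: [-0.8, -3.2, 0.5]
width: 39.2
```

```bash
python3 -m crank '[[0,0.0025,0,0],[0,0.005,0,0],[0,0.0075,0,0],[0,0.0075,0,0]]'; python3 -m crank '[[0,0.0025,0,0],[0,0.005,0,0],[0,0.0075,0,0],[0,0.0075,0,0]]'
```

```text
t: 34.88
tool_pos: [536.8, 112.1, 141.0]
ee_rot: [-0.494, 0.494, 0.506, -0.505]
wrist_force: [0.1, -1.6, -0.0]
width: 39.6
t: 35.38
tool_pos: [536.7, 114.2, 141.0]
ee_rot: [0.494, -0.495, -0.505, 0.506]
wrist_force: [0.7, -4.5, 0.2]
width: 39.7
```

```bash
python3 -m crank '[[0,0.0025,0,0],[0,0.005,0,0],[0,0.005,0,0]]'; python3 -m crank '[[0,0.0025,0,0],[0,0.0025,0,0],[0,0.0025,0,0]]'; python3 -m crank '[[0,0.0025,0,0],[0,0.0025,0,0],[0,0.0025,0,0]]'
```

```text
t: 35.75
tool_pos: [536.6, 115.8, 141.0]
ee_rot: [0.494, -0.495, -0.505, 0.506]
wrist_force: [0.1, -5.8, 0.1]
width: 39.5
t: 36.12
tool_pos: [536.6, 116.8, 141.0]
ee_rot: [0.494, -0.495, -0.505, 0.506]
wrist_force: [1.0, -6.6, 0.3]
width: 39.5
t: 36.5
tool_pos: [536.6, 117.6, 141.0]
ee_rot: [0.494, -0.495, -0.505, 0.506]
wrist_force: [0.8, -6.9, 0.8]
width: 40.0
```

```bash
python3 -m crank '[[0,0.0025,0,0],[0,0.0025,0,0],[0,0.0025,0,0]]'; python3 -m crank '[[0,0.0025,0,0],[0,0.0025,0,0],[0,0.0025,0,0]]'
```

```text
t: 36.88
tool_pos: [536.6, 118.4, 141.0]
ee_rot: [0.494, -0.495, -0.505, 0.506]
wrist_force: [0.0, -8.1, 0.6]
width: 39.4
t: 37.25
tool_pos: [536.5, 119.1, 141.0]
ee_rot: [0.494, -0.495, -0.504, 0.506]
wrist_force: [1.0, -8.2, 0.9]
width: 39.1
```

```bash
python3 -m crank '[[0,0.0025,0,0],[0,0.0025,0,0],[0,0.0025,0,0]]';python3 -m crank '[[0,-0.005,0,0],[0,-0.01,0,0],[0,-0.01,0,0],[0,-0.01,0,0]]'
```

```text
t: 37.62
tool_pos: [536.5, 119.3, 141.0]
ee_rot: [0.494, -0.495, -0.504, 0.507]
wrist_force: [2.4, -11.4, 0.8]
width: 39.5
t: 38.12
tool_pos: [536.6, 116.8, 141.0]
ee_rot: [0.494, -0.495, -0.505, 0.506]
wrist_force: [0.3, -6.5, -0.5]
width: 39.6
```

```bash
python3 -m crank '[[0,-0.0025,0,0],[0,-0.0025,0,0],[0,-0.0025,0,0]]';python3 -m crank '[[0,-0.0025,0,0],[0,-0.0025,0,0],[0,-0.0025,0,0]]'
```

```text
t: 38.5
tool_pos: [536.7, 116.4, 141.0]
ee_rot: [0.494, -0.495, -0.505, 0.506]
wrist_force: [-0.6, -4.5, -0.2]
width: 39.6
t: 38.88
tool_pos: [536.7, 116.1, 141.0]
ee_rot: [-0.495, 0.494, 0.506, -0.505]
wrist_force: [-1.9, 1.1, 1.2]
width: 39.6
```

```bash
python3 -m crank '[[0,-0.0025,0,0],[0,-0.0025,0,0],[0,-0.0025,0,0]]'; python3 -c "
from st import *
st()"
```

```text
t: 39.25
tool_pos: [536.8, 115.9, 141.0]
ee_rot: [-0.495, 0.494, 0.506, -0.505]
wrist_force: [-2.1, 5.1, 0.5]
width: 39.6
t 39.25 pos [536.8 115.9 141. ] yaw 91.28 tilt 0.11 -0.06 F [-2.1  5.1  0.5] w 39.6
```

Outward pull is resisted (+5 N) while the tool barely moves: the cap is latched. Return to neutral, release, lift and look.

```bash
python3 -m crank '[[0,0.0025,0,0],[0,0.0025,0,0]]'; python3 -m crank '[[0,0,0,0],[0,0,0,0],[0,0,0,0],[0,0,0,0],[0,0,0.1,0],[0,0,0.2,0],[0,0,0.25,0]]' 75; python3 -m crank '[[-0.1,-0.3,0.1,0],[-0.1,-0.3,0.1,0],[-0.1,-0.3,0.1,0],[-0.1,-0.3,0.1,0]]';  python3 -c "
from st import *
st()
from cell import imaging
import cv2,pickle
D={n:imaging.get_image(n) for n in ('wrist','side','scene')}
pickle.dump(D,open('w12.pkl','wb'))
a=D['scene']['color'][230:290,330:430,::-1];b=D['side']['color'][180:240,250:350,::-1];
cv2.imwrite('pics/c12.png',cv2.resize(cv2.vconcat([a,b]),None,fx=5,fy=5,interpolation=cv2.INTER_CUBIC))
cv2.imwrite('pics/s12.png',D['scene']['color'][:,:,::-1])"
```

```text
t: 39.5
tool_pos: [536.8, 116.0, 141.0]
ee_rot: [-0.494, 0.494, 0.506, -0.505]
wrist_force: [-2.6, 3.9, -0.6]
width: 39.6
t: 40.38
tool_pos: [537.4, 115.7, 243.5]
ee_rot: [-0.494, 0.495, 0.507, -0.504]
wrist_force: [-0.5, 0.7, -0.5]
width: 74.8
t: 40.88
tool_pos: [496.7, -4.9, 281.2]
ee_rot: [-0.495, 0.495, 0.505, -0.505]
wrist_force: [0.1, -0.2, 0.6]
width: 75.3
t 40.88 pos [496.7  -4.9 281.2] yaw 91.18 tilt 0.02 -0.05 F [ 0.1 -0.2  0.6] w 75.3
```

View pics/c12.png

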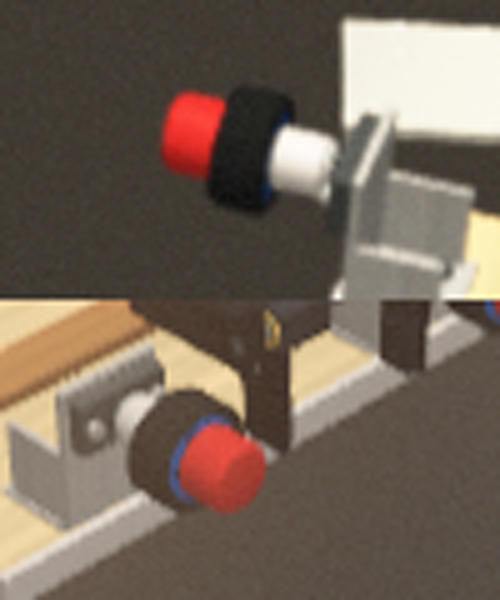

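View pics/s12.png

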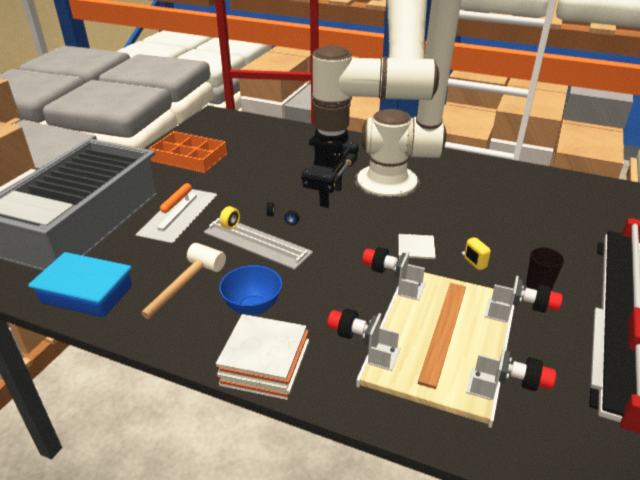

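```bash
python3 -m crank '[[0.2,0.2,0.03,0],[0.45,0.48,0.03,0],[0.45,0.48,0.03,0],[0.45,0.48,0.03,0],[0.45,0.48,0.03,0],[0.45,0.48,0.03,0],[0.45,0.48,0.03,0]]';  python3 -c "
from st import *
st()
from cell import imaging
import cv2,pickle
d=imaging.get_image('wrist')
pickle.dump(d,open('w13.pkl','wb'))
cv2.imwrite('pics/w13.png',d['color'][:,:,::-1])"
```

```text
t: 41.9
tool_pos: [675.9, 186.9, 292.9]
ee_rot: [0.495, -0.494, -0.505, 0.506]
wrist_force: [-0.4, 0.2, 0.3]
width: 75.1
t 41.90 pos [675.9 186.9 292.9] yaw 91.24 tilt -0.03 0.05 F [-0.4  0.2  0.3] w 75.1
```

View pics/w13.png

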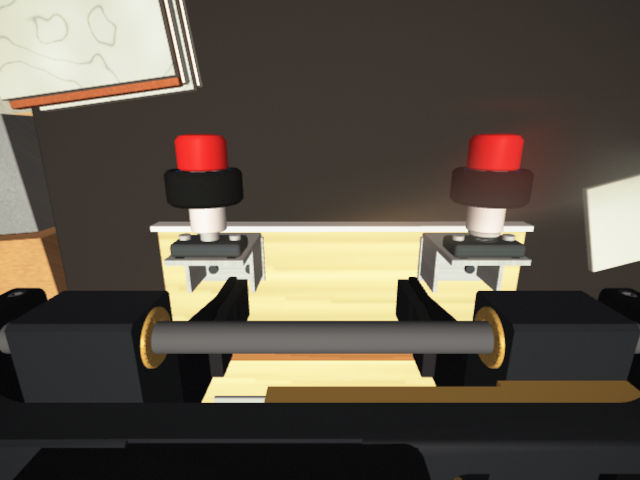

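```bash
python3 - <<'E'
from h import *
import pickle,cv2
d=pickle.load(open("w13.pkl","rb"));im=d["color"];hsv=cv2.cvtColor(im,cv2.COLOR_RGB2HSV)
red=(hsv[...,1]>130)&((hsv[...,0]<8)|(hsv[...,0]>172))
for a,b in ((165,240),(455,535)):
    m=red[120:185,a:b];r,c=np.where(m);print("rows",r.min()+120,r.max()+120,"cols",c.min()+a,c.max()+a)
    uc=(c.min()+c.max())/2+a;Z=89.8
    print(plane(d,(uc,r.min()+120),Z+18),plane(d,(uc,r.max()+121),Z+20))
cv2.imwrite("pics/w13c.png",cv2.resize(np.hstack([im[125:260,150:260],im[125:260,440:550]])[:,:,::-1],None,fx=3.6,fy=3.6,interpolation=cv2.INTER_CUBIC))
E
```

```text
rows 134 171 cols 174 227
[769.84870521 108.58046826 107.8       ] [771.32573265 136.80679829 109.8       ]
rows 133 172 cols 466 527
[545.82824193 102.95990648 107.8       ] [541.9701205 132.5636523 109.8      ]
```

View pics/w13c.png

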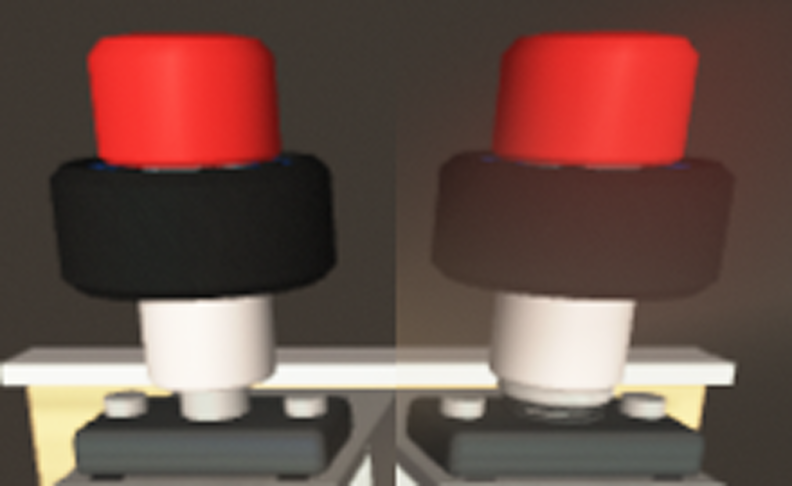

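```bash
python3 -c "
from cell import sign_off
print(sign_off())"
```

```text
the job is handed in; nothing more can be done
None
```

The missing wheel is fitted: white spacer, then the blue-centred wheel, then the red cap, all pushed gently onto the bare axle. I handed the job in at about 42 s of the 72 s allowed.

- **Axle height:** lowering the held spacer onto the axle gave a height of about 89.8 mm. The camera estimate of about 92 mm was roughly 2 mm higher, so I used the touch value. All three parts then slid on without catching.
- **Forces:** the highest reading was about 11 N, when the cap pressed the spring collar solid. That is under the 25 N limit.
- **Cap latched:** after pressing home, a gentle outward pull met about 5 N of resistance and the cap barely moved. The last wrist picture puts the cap's mouth about 60 mm out from the flange. That matches the 60.5 mm expected when snapped, not the 63 mm or so it would show otherwise. The stack is tight.
- **Disagreement:** while I still held the cap, the gripper position put the flange about 1.5 mm off from the contact estimates. I took this as the cap slipping slightly in the grip, because the picture and the pull test both showed it seated.
- **Other things:** in the last scene picture the worn yellow wheel is still on the rack and the other items look unmoved. The gripper is clear of everything.

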